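# Temper a polarimeter tube in the V-trough

## Robot

A 6-joint arm with a two-finger parallel gripper is mounted at the origin on the work surface. World frame = base frame: x ahead of the robot, y to its left, z up, the work surface at z = 0. Lengths are in m, angles in degrees, forces in N, time in s.
With the tool pointing down it reaches from about 0.3 to 0.75 m from the base axis. Payload 8.5 kg.
Tool frame: the origin (TCP) lies on the centre line of the jaws, within the pads' length; the fingertips stand 11 mm ahead of it and the grasp point (between the pads) lies 8 mm behind it; z points along the fingers, y is the line along which they close (so a half turn about z gives the same grasp; the last joint's range is limited). The gripper opens to 85 mm and grips with 20 to 120 N. Pads are 22 mm wide; open, the fingers measure 114 mm over their backs; the gripper's body (76 mm by 85 mm) begins 54 mm behind the grasp point. The pads swing forward as they close: fully open they stand 13 mm farther back than shut.
Start: joints at [57.45, 21.807, 74.336, -0, 83.858, -12.336], TCP at [0.19, 0.516, 0.211] pointing down, gripper open.
Joint ranges: [-178.18, 178.18], [-50.72, 133.34], [12.68, 142.11], [-81.47, 261.47], [9.98, 163.14], [-165.26, 165.26]. Speed limits (degrees/s): [136.94, 136.94, 180, 180, 180, 180].

## Interface

Orientations are given as a 3x3 rotation matrix whose columns are the frame's x, y, z axes.
In Python, from rig import env, get_image, observe gives the robot as it stands (env), with the cameras as plain functions and the readings as plain functions.
- The arm moves only by the tool nudge_tcp, called after "Emit:" as name(argument=value, ...), one argument or row to a line, values as JSON. Schema: {"type":"object","properties":{"increments":{"type":"string"},"grip_n":{"type":"number"},"only":{"type":"string"},"quiet":{"type":"boolean"},"lines":{"type":"string"}},"required":["increments"],"additionalProperties":false}. increments is a string of 1 to 10 rows, one to a line, with the numbers parted by commas; each row has 5 numbers: dx, dy, dz in m, then a turn about the tool's z in degrees, then the finger opening in m; each row shifts and turns the commanded pose from where the row before left it, along the tool's axes as they then stand; what a row does not reach is not made up. A row lasts 1/10 s, in which the tool goes at most 0.05 m and 8.59 degrees, less where a joint would pass 70% of its speed; a pose out of reach is approached as far as the arm can. The fingers move at their own pace and stop on an object; grip_n is the grip in N (left out, the last holds). Time passes only in rows, so rows that do not move let the fingers close. The tool returns the time, the measured TCP pose, the force, the opening and the grip force at its end. only (a regular expression) keeps the lines of the reply that match it, lines (a string "A,B") keeps lines A to B, and quiet returns only ok. Input that does not fit is refused with a message, and nothing moves.
- observe(): the state, without advancing time (a new reading comes with each control period).
- get_image(name): name is "scene" or "top"; returns a dict with "pixels" (420x560x3 uint8, red, green, blue), "K" (3x3 intrinsics, pixels), "extrinsics" (4x4, takes a point from world to camera coordinates). Camera axes: x right, y down, z forward; pixel columns grow to the right and rows downward; lengths in m; the calibration is good to about 2 mm. A picture is of the moment at which its call begins. There is no depth.
- env.close_job(): hands the job in; it is judged then, once.
The state is a dict: "time_s": time; "q": joint angles; "qvel": joint speeds; "joint_efforts": joint torques, N m; "position": TCP position; "tool_rot": TCP orientation; "ft_force": force on the tool from outside, world axes, zero at the start; "wrist_torque": the same for the moment, N m; "grip_width": finger opening in m; "gripper_force": force on a finger pad.
Only numpy, scipy, OpenCV 4.12 (cv2) and the standard library are available. Lean on these libraries where they do the work, as an engineer would, in place of code of your own. Each camera call takes 0.05 s, during which the arm holds its last target. There are 200 camera calls.

## Task

Get the polarimeter ready for a reading. First turn the thermostat dial on top of it until the dial's white line points at the red set-point mark (leave the mark itself alone); then take the steel sample tube with blue caps from its rest, lay it gently in the metal V-trough, centred between the two housings, and press it down with a moderate push (about 10 to 20 N) so that it bears on both sloping faces. Finish while still holding it pressed down there, and leave the spare tube and the glassware where they are.

Things in the scene. Friction and masses are not known exactly. Their poses are not given: they have to be found in the camera images.
- polarimeter: White bench polarimeter, 460 mm long (its y), 200 mm deep (its x), fixed. Origin on the bench under the trough's middle, z up. Control housing (180 mm in x, with the dial on top) at y = 110 to 250 mm, lamp housing (150 mm in x) at y = -110 to -210 mm; flat tops 165 mm above the bench. Between them the open trough: aluminium, rigid, two lands, each 66 mm wide in x, tops 114 mm above the bench
- seat (a point): Centre of the seated tube: midway between the housings, 115 mm above the bench, fixed to the polarimeter. The trough and the seated tube run along y, x points across, z up. The V lands are at y = -75 to -30 and 30 to 75 mm; the 60 mm gap between them is for the fingers, its floor 64 mm above the bench
- face_near: Sloping 45 degree trough face on the -x side: polished, slippery (friction about 0.2), rigid; a patch on each land. Origin at the seat point. A tube held stiffly off to one side loads one face only; eased sideways until there is no side force, it loads both alike
- face_far: Sloping 45 degree trough face on the +x side: polished, slippery (friction about 0.2), rigid; a patch on each land. Origin at the seat point. A tube held stiffly off to one side loads one face only; eased sideways until there is no side force, it loads both alike
- dial (a joint): Thermostat dial angle, rad: 0 when its white line points along the polarimeter's +x, growing clockwise seen from above; it stays where it is left (friction 0.05 N m) and turns from -2.1 to 2.1
- dial_grip (a point): On the upright dial axis, 23 mm above the housing top. The black grip bar is 44 mm long, 12 mm wide, spans 9 to 33 mm above the housing top and lies along the white line. This point's x axis points along the white line, z up; it turns with the dial. Beneath the bar a round skirt, 31 mm radius, 5 mm high
- dial_pointer (a point): Outer end of the dial's white line, 32 mm from the dial axis; turns with the dial
- dial_mark (a point): Inner tip of the red set-point mark on the dial's scale, 32 mm from the dial axis; the dial is set when the pointer end lies here. The mark is a stiff 13 x 5 mm rider, 4 mm above the housing top, reaching out to 46 mm from the axis; leave it where it is
- rest: White tube rest fixed to the bench, 220 (x) by 150 mm; origin on the bench under its middle, z up. Two rails along x (14 mm wide, at y = -50 and +50 mm, 35 mm high) with grooves at x = -50 and +50 mm, in which the tubes lie along y, axis 40 mm above the bench. Floor between the rails 8 mm above the bench
- tube: The steel sample tube with blue caps: a plain rigid cylinder, 30 mm diameter, 140 mm long, about 0.28 kg. Origin at its centre; its axis is y; either end may face either way
- spare: Spare tube, amber glass with black caps, the same size; origin at its centre, axis y. Lies in the other groove; leave it there
- flask: Stoppered conical glass flask, 86 mm wide, 145 mm high, origin under its middle; leave it
- beaker: Glass beaker, 68 mm wide, 90 mm high, origin under its middle; leave it
- amber: Amber reagent bottle, 64 mm wide, 150 mm high, origin under its middle; leave it
- cup: Small white ceramic cup, 48 mm wide, 45 mm high, origin under its middle; leave it
- weighing_jar: Small lidded greenish glass jar, 50 mm wide, 57 mm high, origin under its middle; leave it

How it is judged (in metres and radians):
On the way, in this order (a step that is already met when the one before it is completed fails the run):
1. the dial's white line points at the red mark and the fingers have left it (distance between dial_pointer and dial_mark below 0.0035 m and contact force between the fingers and polarimeter below 0.1 N), for 0.2 s.
2. the tube is lifted out of its rest in the fingers (height (world z) of tube above 0.07 m and contact force between the fingers and tube above 1 N), for 0.1 s.
3. the tube lies in the trough, pressed onto both faces (contact force between tube and face_near above 4 N and contact force between tube and face_far above 4 N and angle between the y axis of tube and the y axis of seat, either way round below 0.03 rad), for 0.3 s.
At the end, for the whole second after the job is handed in: White line within 3.5 mm (6 deg) of the red mark; tube in the trough within 2 mm of the seated line across and in height, 10 mm along it, 0.03 rad, at rest; fingers still pressing it (over 2 N) and each sloping face carrying over 4 N (its weight alone gives less) (all of step 3 and distance between dial_pointer and dial_mark below 0.0035 m and x of tube in the frame of seat between -0.002 and 0.002 m and z of tube in the frame of seat between -0.003 and 0.002 m and y of tube in the frame of seat between -0.01 and 0.01 m and contact force between the fingers and tube above 2 N and linear speed of tube below 0.02 m/s); the arm keeps its last pose, push and grip.
It fails at once if the red mark itself is shifted (distance of dial_mark from where it was at the start of the episode above 0.003 m).
It fails at once if the tube is slammed or forced into the trough (over 40 N on a face) (contact force between tube and face_near above 40 N or contact force between tube and face_far above 40 N).
It fails at once if the spare tube is taken out or pushed along (over 20 mm) (distance of spare from where it was at the start of the episode above 0.02 m).
It fails at once if the glassware is disturbed (moved over 30 mm) (distance of any of flask, beaker, amber, cup, weighing_jar from where it was at the start of the episode above 0.03 m).
It also fails if it takes over 69 s, if anything falls off the work surface, if the arm or the gripper's body presses on something with over 40 N, if the wrist force passes 120 N, or if a joint passes its speed limit or range.

## Working session

There is one attempt and no reset: what is moved stays moved. The work goes in short steps, Python scripts to look and compute and a tool call to move; the robot and the scene stay as the last step left them, time stands still between calls to the robot, and variables do not carry over. Pictures are saved under pics/ and viewed, at most 10 in all, crops included, and the job is handed in when it is done.

```bash
ls; mkdir -p pics
```

Run:
```python
from rig import env, get_image, observe
import cv2,numpy as np
o=observe();print(o['position'],o['tool_rot'],o['time_s'])
for n in("scene","top"):
    d=get_image(n);cv2.imwrite(f"pics/{n}0.png",d["pixels"][:,:,::-1]);print(n,d["K"],d["extrinsics"])
    np.savez(f"{n}0.npz",**d)
```

```text
pics
rig.py
[0.18987555 0.51583799 0.21032209] [[-9.38406829e-01  3.45531533e-01 -7.63107580e-04]
 [ 3.45532257e-01  9.38406051e-01 -1.24227960e-03]
 [ 2.86857994e-04 -1.42944195e-03 -9.99998937e-01]] 0.0
scene [[395.38582453   0.         281.33547781]
 [  0.         395.38582453 209.87905298]
 [  0.           0.           1.        ]] [[ 3.73199944e-01  9.27750911e-01  2.21343127e-04 -1.14914797e-01]
 [ 5.90751654e-01 -2.37453609e-01 -7.71121434e-01 -2.57691404e-01]
 [-7.15356054e-01  2.87913235e-01 -6.36688059e-01  1.65247312e+00]
 [ 0.00000000e+00  0.00000000e+00  0.00000000e+00  1.00000000e+00]]
top [[400.12875662   0.         279.82269549]
 [  0.         400.12875662 201.43974255]
 [  0.           0.           1.        ]] [[ 0.0146675  -0.99988999 -0.0022069  -0.10249182]
 [-0.99871094 -0.01454286 -0.04863083  0.56952857]
 [ 0.04859339  0.00291734 -0.99881438  1.11174494]
 [ 0.          0.          0.          1.        ]]
```

View pics/top0.png

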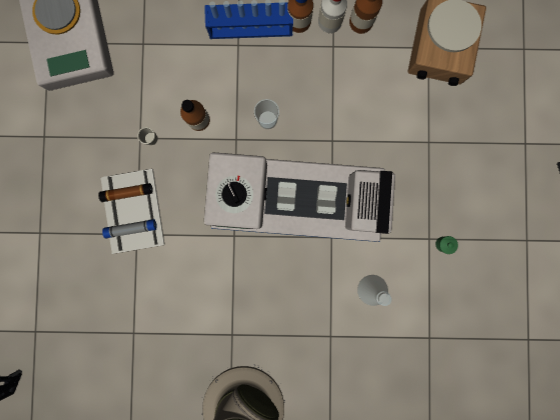

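View pics/scene0.png

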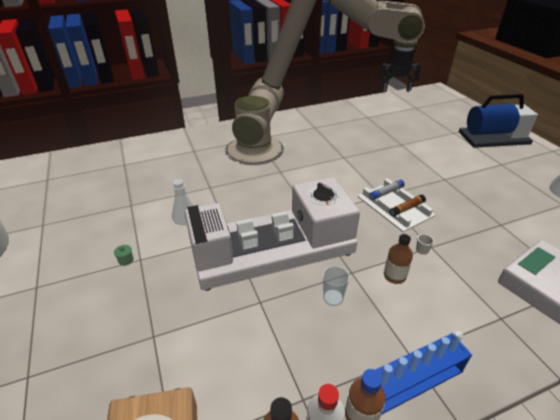

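Run:
```python
import cv2,numpy as np
t=np.load("top0.npz")["pixels"][:,:,::-1]
a=cv2.resize(t[145:245,200:400],None,fx=4,fy=4,interpolation=cv2.INTER_CUBIC)
b=cv2.resize(t[165:255,95:165],None,fx=3,fy=3,interpolation=cv2.INTER_CUBIC)[:190]
b=cv2.resize(t[170:250,95:165],(262,200*1+100)[:2],interpolation=cv2.INTER_CUBIC)
z=np.load("scene0.npz")["pixels"][:,:,::-1]
c=cv2.resize(z[175:220,295:355],(0,0),fx=4,fy=4,interpolation=cv2.INTER_CUBIC)
im=np.zeros((580,800,3),np.uint8);im[:400]=a
im[400:580,:240]=c
d=cv2.resize(t[165:225,205:265],(180,180),interpolation=cv2.INTER_CUBIC)
im[400:580,260:440]=d
cv2.imwrite("pics/crop1.png",im)
```

```text
(no output)
```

View pics/crop1.png

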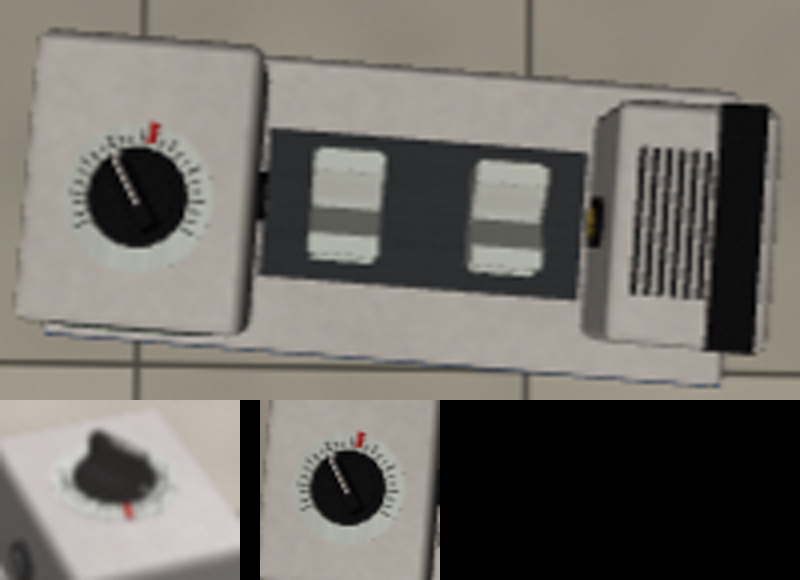

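Create h.py:
```python
import numpy as np,cv2
from scipy.optimize import least_squares
def ray(d,u,v,z):
    E=d["extrinsics"];K=d["K"];R=E[:3,:3];t=E[:3,3]
    c=-R.T@t;w=R.T@np.linalg.solve(K,[u,v,1]);return c+w*(z-c[2])/w[2]
def proj(d,P):
    E=d["extrinsics"];p=(E[:3,:3]@np.atleast_2d(P).T).T+E[:3,3];q=(d["K"]@p.T).T;return q[:,:2]/q[:,2:]
```

Run:
```python
from h import *
d=dict(np.load("top0.npz"))
C=lambda U,V:(200+(U+.5)/4-.5,145+(V+.5)/4-.5)
pts=[]
for (U,V),x,y,z in [((40,33),.09,.25,.165),((265,48),.09,.11,.165),((17,318),-.09,.25,.165),((243,335),-.09,.11,.165),
 ((314,149),.033,.075,.114),((386,152),.033,.030,.114),((377,264),-.033,.030,.114),((307,259),-.033,.075,.114),
 ((474,159),.033,-.030,.114),((549,164),.033,-.075,.114),((540,276),-.033,-.075,.114),((467,269),-.033,-.03,.114)]:
    pts.append((C(U,V),(x,y,z)))
I=np.array([p[0] for p in pts]);L=np.array([p[1] for p in pts])
def W(p,L):
    c,s=np.cos(p[2]),np.sin(p[2]);return np.c_[p[0]+c*L[:,0]-s*L[:,1],p[1]+s*L[:,0]+c*L[:,1],L[:,2]]
r=least_squares(lambda p:(proj(d,W(p,L))-I).ravel(),[.5,0,0]);print("polar",r.x[:2],np.degrees(r.x[2]),r.fun.reshape(-1,2).round(1).tolist())
ax=ray(d,*C(137,197),.17);m=ray(d,*C(151,141),.169);print("axis",ax,"mark",m,np.hypot(*(m-ax)[:2]))
for z in(.170,.198):
    a=ray(d,*C(114,152),z);b=ray(d,*C(136,202),z);print("line",z,a,b,np.degrees(np.arctan2(*(a-b)[1::-1])))
print("markdir",np.degrees(np.arctan2(*(m-ax)[1::-1])))
hsv=cv2.cvtColor(d["pixels"],cv2.COLOR_RGB2HSV)
mask=((hsv[...,0]>105)&(hsv[...,0]<130)&(hsv[...,1]>130)).astype(np.uint8);mask[:, :90]=0;mask[:,170:]=0;mask[:200]=0
n,_,st,ce=cv2.connectedComponentsWithStats(mask);print(st,ce)
for c in ce[1:]:print(ray(d,*c,.045))
```

```text
polar [ 0.57751238 -0.16297466] -3.5449201598809092 [[-0.7, -1.1], [-0.0, -0.5], [-1.3, 1.1], [-0.3, 1.2], [0.3, 0.5], [-0.2, 1.1], [0.1, -1.3], [0.1, -1.4], [1.1, 1.1], [-0.2, 1.2], [0.3, -1.2], [1.0, -0.8]]
axis [0.58010324 0.01705215 0.17      ] mark [0.61439607 0.00935046 0.169     ] 0.03514703952568999
line 0.17 [0.60726887 0.03157015 0.17      ] [0.57705823 0.01759681 0.17      ] 24.821971531423117
line 0.198 [0.60463651 0.02783802 0.198     ] [0.57529983 0.01426891 0.198     ] 24.821971531423152
markdir -12.657795032720605
[[     0      0    560    420 235061]
 [   147    220      9     11     76]
 [   103    227      8     11     63]] [[279.58818349 209.48891139]
 [150.64473684 224.77631579]
 [105.92063492 232.44444444]]
[0.50056291 0.2572805  0.045     ]
[0.47790127 0.37868009 0.045     ]
```

Run:
```python
from h import *
d=dict(np.load("top0.npz"));p=d["pixels"].astype(int)
m=((p[...,0]-p[...,1]>40)&(p[...,0]-p[...,2]>40));m[:170]=0;m[200:]=0;m[:,:220]=0;m[:,255:]=0
v,u=np.nonzero(m);w=(p[v,u,0]-p[v,u,1]);c=(u@w/w.sum(),v@w/w.sum());P=ray(d,*c,.17);print(c,P,np.degrees(np.arctan2(P[1]-.01705,P[0]-.5801)),np.hypot(P[1]-.01705,P[0]-.5801))
```

```text
(np.float64(237.74429223744292), np.float64(177.77260273972604)) [0.61943388 0.00844462 0.17      ] -12.340606744049197 0.04026421487823058
```

Emit:
nudge_tcp(
  increments="-0.0384,-0.0238,-0.02,0,0.06\n-0.0384,-0.0238,-0.02,0,0.06\n-0.0384,-0.0238,0,0,0.06\n-0.0384,-0.0238,0,0,0.06\n-0.0384,-0.0238,0,0,0.06\n-0.0384,-0.0238,0,0,0.06\n-0.0384,-0.0238,0,0,0.06",
  grip_n=20,
)

```text
time_s: 0.8
position: [0.3854, 0.2652, 0.2508]
tool_rot: [[-0.938, 0.345, -0.0], [0.345, 0.938, -0.0], [0.0, -0.0, -1.0]]
ft_force: [0.4, 0.9, 0.5]
grip_width: 0.06
gripper_force: 0.0
```

Emit:
nudge_tcp(
  increments="-0.0384,-0.0238,0,0,0.06\n-0.0384,-0.0238,0,0,0.06\n-0.0384,-0.0238,0,0,0.06\n-0.0384,-0.0238,0,0,0.06\n-0.0384,-0.0238,0,0,0.06\n-0.0384,-0.0238,0,0,0.06\n-0.0384,-0.0238,0,0,0.06\n0,0,0,0,0.06",
)

```text
time_s: 1.6
position: [0.5815, 0.0135, 0.2492]
tool_rot: [[-0.937, 0.35, -0.002], [0.35, 0.937, -0.001], [0.001, -0.001, -1.0]]
ft_force: [-0.5, 0.8, -1.2]
grip_width: 0.06
gripper_force: 0.0
```

Emit:
nudge_tcp(
  increments="0,0,0,-7.5,0.06\n0,0,0,-7.5,0.06\n0,0,0,-7.5,0.06\n0,0,0,-7.5,0.06\n0,0,0,-7.5,0.06\n0,0,0,-7.5,0.06\n0,0,0,0,0.06\n0,0,0,0,0.06",
)

```text
time_s: 2.4
position: [0.5791, 0.0181, 0.2508]
tool_rot: [[-0.909, -0.416, -0.0], [-0.416, 0.909, 0.0], [0.0, 0.0, -1.0]]
ft_force: [0.5, -0.1, 0.1]
grip_width: 0.0599
gripper_force: 0.0
```

```bash
python3 -c "
from rig import env, get_image, observe
o=observe();print(o['q'],o['position'],o['tool_rot'],o['ft_force'])"
```

```text
[-9.91608845e+00  2.35009079e+01  6.50282304e+01  2.96574447e-03
  9.14978322e+01 -1.24525781e+02] [0.57913405 0.0180539  0.25078807] [[-9.09165033e-01 -4.16435752e-01 -4.54782099e-04]
 [-4.16435846e-01  9.09165094e-01  1.32032830e-04]
 [ 3.58488819e-04  3.09427200e-04 -9.99999888e-01]] [ 0.45617823 -0.14348681  0.05516742]
```

Emit:
nudge_tcp(
  increments="0,0,0.03,0,0.06\n0,0,0.03,0,0.06\n0,0,0,0,0.06\n0,0,0,0,0\n0,0,0,0,0\n0,0,0,0,0\n0,0,0,0,0\n0,0,0,0,0",
  grip_n=20,
)

```text
time_s: 3.2
position: [0.5795, 0.0177, 0.1914]
tool_rot: [[-0.908, -0.419, 0.001], [-0.419, 0.908, -0.0], [-0.001, -0.0, -1.0]]
ft_force: [-0.4, 0.0, -0.1]
grip_width: 0.0003
gripper_force: 0.0
```

```bash
python3 -c "
from rig import env, get_image, observe
import cv2
d=get_image('top');cv2.imwrite('pics/g1.png',cv2.resize(d['pixels'][120:260,150:330,::-1],None,fx=4,fy=4))"
```

```text
(no output)
```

View pics/g1.png

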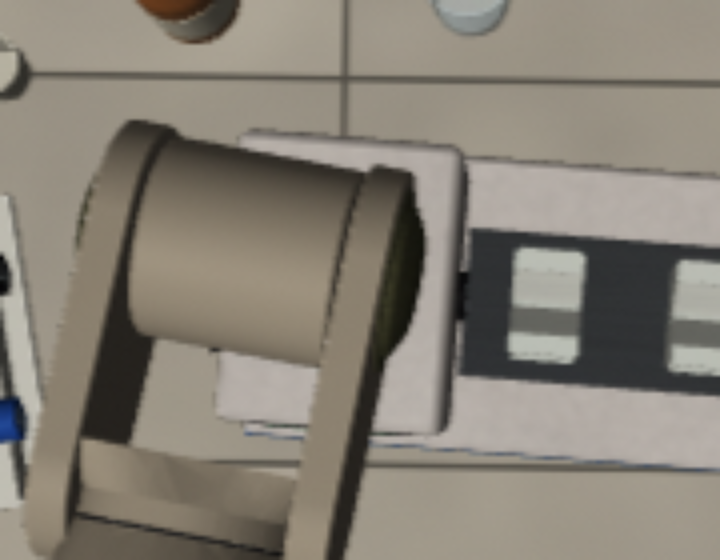

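```bash
python3 -c "
from rig import env, get_image, observe
import cv2
from h import *
d=get_image('scene');print(proj(d,[observe()['position'],[.580,.017,.198],[.580,.017,.165]]));cv2.imwrite('pics/g2.png',cv2.resize(d['pixels'][140:260,250:390,::-1],None,fx=5,fy=5,interpolation=cv2.INTER_CUBIC))"
```

```text
[[322.85414946 186.25426748]
 [322.89883245 184.45932896]
 [322.1285163  193.77478654]]
```

View pics/g2.png

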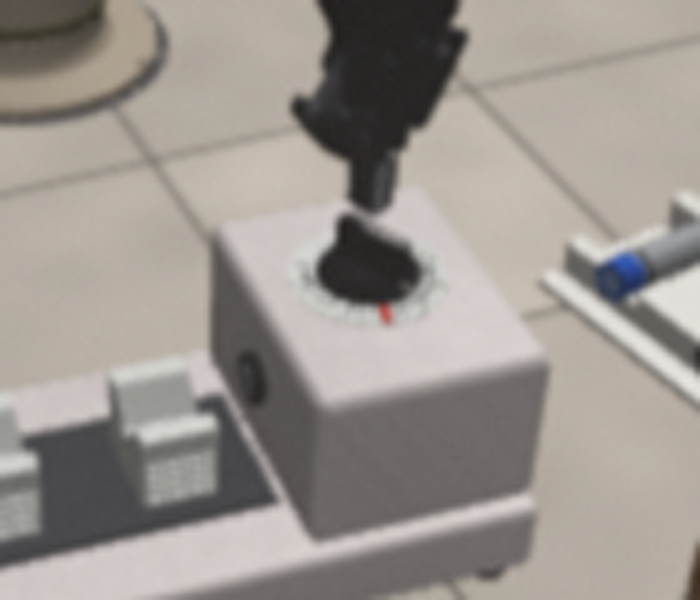

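```bash
python3 -c "
from h import *
d=dict(np.load('scene0.npz'))
a=np.radians(-3.545);c,s=np.cos(a),np.sin(a)
L=[(.09,.25,.165),(.09,.11,.165),(-.09,.25,.165),(-.09,.11,.165),(-.0085,.18,.165),(-.0085,.18,.198)]
P=[[.5775+c*x-s*y,-.163+s*x+c*y,z] for x,y,z in L]+[[.58,.018,.18],[.58,.018,.2],[.58,.018,.22],[.58,.018,.25]]
q=proj(d,P);print(np.c_[q,(q-[250,140])*5].round(1));E=d['extrinsics'];print(-E[:3,:3].T@E[:3,3])
b=d['pixels'][140:260,250:390,::-1];e=cv2.resize(b,None,fx=5,fy=5,interpolation=cv2.INTER_CUBIC)
for x,y in (q-[250,140])*5: cv2.circle(e,(int(x),int(y)),4,(0,255,0),-1)
cv2.imwrite('pics/g3.png',e)"
```

```text
[[359.9 209.6 549.5 347.9]
 [312.3 220.2 311.7 400.8]
 [332.9 174.2 414.5 171. ]
 [289.9 182.6 199.3 212.8]
 [322.2 193.8 361.  268.9]
 [323.  184.5 364.9 222.4]
 [322.8 189.5 363.9 247.5]
 [323.3 183.8 366.3 219. ]
 [323.8 178.  368.8 189.9]
 [324.5 169.  372.5 144.9]]
[ 1.37722447 -0.43034633  0.85342398]
```

View pics/g3.png

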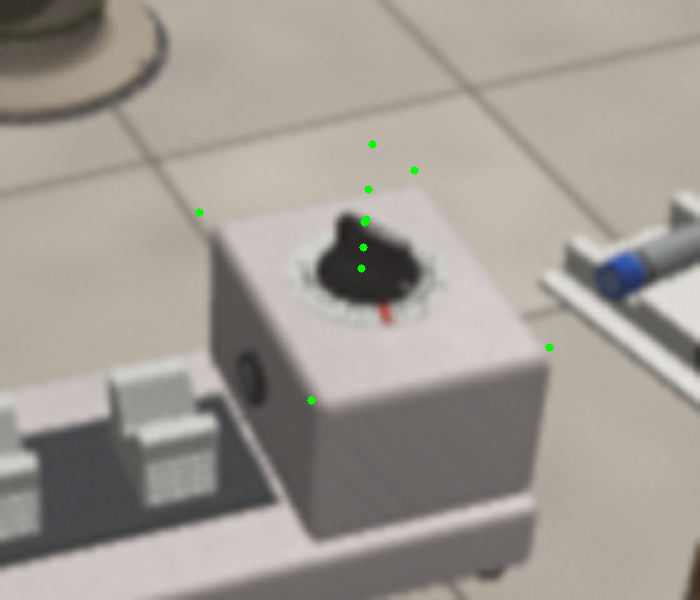

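Run:
```python
from h import *
from rig import env, get_image, observe
d=dict(np.load('scene0.npz'))
c=np.array([.19,.516,0]);y=np.array([.3455,.938,0])
print(proj(d,[c+[0,0,z]+s*.043*y for z in(.2,.212,.225) for s in(-1,0,1)]).round(1))
p=d['pixels'][...,:].astype(int).sum(2)
print(p[66:100:2,376:424:3])
o=observe();print(o['q'],o['grip_width'])
```

```text
[[382.1 101.5]
 [393.1 101.3]
 [404.1 101.2]
 [382.6  98.5]
 [393.7  98.4]
 [404.7  98.3]
 [383.2  95.3]
 [394.3  95.2]
 [405.4  95. ]]
[[ 69  71  65  79 118  69  64  69  68  64  65  63  91 112  63  93]
 [ 69  68  67  87  83  67  64  76  67  69  70  63  88 112  59  93]
 [ 70  70  66  79  60  64  71  63  68  59  66  72  98  80  61  93]
 [ 68  63  72  61  73  67  71  72  66  71  68  77  98  58  62  91]
 [ 70  64  72  68  78  74  69  68  71  66  72  74  94  63  65  93]
 [ 73  77  72  69  70  76  95  74  80  81  89  66  90  73  68 100]
 [ 75  75  81  86  77 161 199 115 102 101  99  71  78  66  72  88]
 [ 77  77  74  80 124 225 218 202 127  99  99  94  77  80  83  94]
 [ 81  79  73 123 149 223 225 220 215 136 100  93  91  99  97  96]
 [ 81  78  82 183 266 220 219 219 226 219 135 122  89 101  98 128]
 [ 79  80  84 189 437 367 219 216 225 227 187 138 155 245 348 437]
 [ 84  80  84 176 468 482 360 219 242 313 254 160 439 503 513 516]
 [ 81  84  90 162 501 478 489 431 461 506 309 262 501 507 506 501]
 [114 184 263 415 537 488 493 515 513 514 489 468 515 509 505 505]
 [446 510 518 532 536 537 484 496 516 518 518 513 510 508 507 506]
 [537 534 536 538 544 548 542 488 498 519 513 512 507 504 499 501]
 [534 540 540 543 550 555 550 536 483 494 513 515 514 512 505 500]]
[-9.94907979e+00  2.56032925e+01  7.14633756e+01 -1.60197598e-03
  8.29086628e+01 -1.24728036e+02] 0.0001321521492754087
```

Emit:
nudge_tcp(
  increments="0,0,0.002,0,0\n0,0,0.002,0,0\n0,0,0,0,0",
)

```text
time_s: 3.6
position: [0.5792, 0.0177, 0.1865]
tool_rot: [[-0.908, -0.419, -0.001], [-0.419, 0.908, 0.0], [0.001, 0.0, -1.0]]
ft_force: [0.9, -0.3, -0.1]
grip_width: 0.0002
gripper_force: 0.0
```

Emit:
nudge_tcp(
  increments="0,0,0.002,0,0\n0,0,0.002,0,0\n0,0,0,0,0",
)

```text
time_s: 3.9
position: [0.5793, 0.0177, 0.1825]
tool_rot: [[-0.908, -0.419, -0.001], [-0.419, 0.908, 0.0], [0.001, 0.0, -1.0]]
ft_force: [0.6, -0.7, -0.7]
grip_width: 0.0003
gripper_force: 0.0
```

Run:
```python
from h import *
from rig import env, get_image, observe
d=dict(np.load('top0.npz'))
c=np.array([.19,.516,0]);y=np.array([.3455,.938,0])
print(proj(d,[c+[0,0,z]+s*.05*y for z in(.2,.212,.235) for s in(-1,0,1)]).round(1))
p=d['pixels'].astype(int).sum(2);print(p[340:420:4,0:44:3])
```

```text
[[ 32.6 366.6]
 [ 12.7 358.7]
 [ -7.3 350.7]
 [ 29.4 368.5]
 [  9.1 360.5]
 [-11.  352.4]
 [ 22.8 372.3]
 [  2.1 364.1]
 [-18.6 355.8]]
[[369 366 366 368 367 371 369 369 369 369 370 363 340 378 373]
 [363 366 363 369 370 369 370 368 369 367 366 357 343 370 368]
 [361 364 366 368 368 371 366 369 367 367 367 337 353 369 369]
 [360 362 367 364 369 368 369 368 366 367 366 312 362 367 368]
 [362 362 363 366 366 368 369 366 367 364 366 294 365 369 369]
 [360 360 361 363 366 365 365 366 367 366 364 271 366 367 370]
 [358 359 356 357 354 356 359 360 362 364 362 256 367 366 369]
 [350 351 349 352 352 355 350 356 357 359 359 246 364 366 369]
 [347 348 347 348 339  70  81 125 353 354 357 227 363 365 370]
 [132 155 106  66  73  13   9 291 355 353 355 218 359 360 366]
 [ 32  37  33  36  14  21  24 351 353 352 352 212 352 359 360]
 [334 206  15  15  14  18 290 351 352 352 349 225 352 354 355]
 [  9  11  14  16  53  22 349 352 353 354 351 241 352 353 355]
 [ 15  31  18   8  21 324 353 354 355 357 354 266 351 353 352]
 [ 31  17  28 306 351 353 356 358 359 360 355 294 354 353 351]
 [150 355 354 354 354 357 358 357 361 360 358 303 356 352 352]
 [357 355 356 357 355 358 359 357 360 357 356 315 354 353 350]
 [351 351 352 355 354 354 354 355 353 352 347 321 352 352 353]
 [349 348 348 349 348 348 350 348 351 348 334 324 348 350 352]
 [346 345 343 343 342 341 342 342 345 342 310 331 344 347 349]]
```

```bash
python3 -c "
from rig import env, get_image, observe
from h import *
d=get_image('scene');d0=dict(np.load('scene0.npz'));np.savez('s2.npz',**d)
f=lambda d:cv2.resize(d['pixels'][150:220,300:350,::-1],None,fx=8,fy=8,interpolation=cv2.INTER_CUBIC)
cv2.imwrite('pics/g4.png',np.hstack([f(d0),f(d)]))
print(ray(d,324,182,.18),observe()['ft_force'])"
```

```text
[0.54831007 0.03776843 0.18      ] [-0.33555471 -0.67962005  0.25687916]
```

View pics/g4.png

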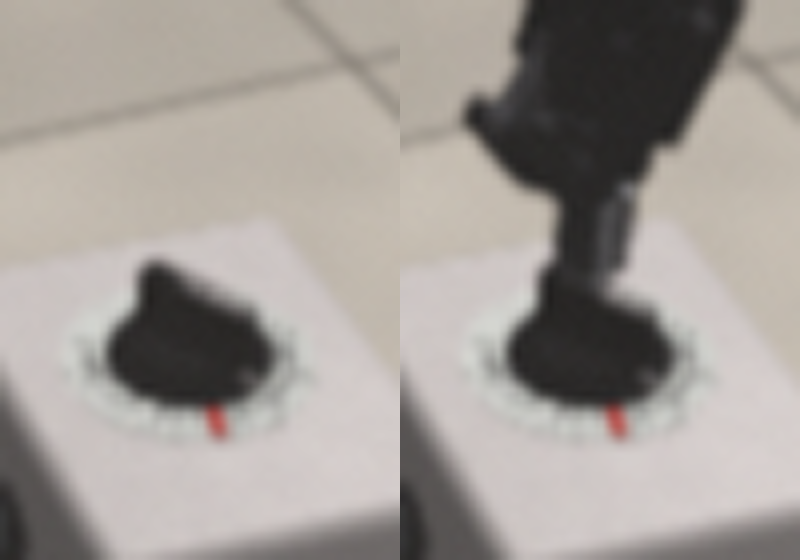

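Emit:
nudge_tcp(
  increments="0,0,0.002,0,0\n0,0,0,0,0",
)

```text
time_s: 4.15
position: [0.5793, 0.0177, 0.1807]
tool_rot: [[-0.908, -0.419, -0.0], [-0.419, 0.908, 0.0], [0.0, 0.0, -1.0]]
ft_force: [0.1, 0.3, 1.0]
grip_width: 0.0004
gripper_force: 0.0
```

Emit:
nudge_tcp(
  increments="0,0,0.002,0,0\n0,0,0,0,0",
)

```text
time_s: 4.35
position: [0.5793, 0.0177, 0.1786]
tool_rot: [[-0.908, -0.419, -0.0], [-0.419, 0.908, 0.0], [0.0, 0.0, -1.0]]
ft_force: [0.3, -0.5, -0.9]
grip_width: 0.0
gripper_force: 0.0
```

Emit:
nudge_tcp(
  increments="0,0,0.002,0,0\n0,0,0,0,0",
)

```text
time_s: 4.55
position: [0.5796, 0.0176, 0.1776]
tool_rot: [[-0.908, -0.419, 0.001], [-0.419, 0.908, -0.0], [-0.001, -0.001, -1.0]]
ft_force: [-0.5, 0.2, 5.5]
grip_width: 0.0
gripper_force: 2.4
```

Emit:
nudge_tcp(
  increments="0,0,0.002,0,0\n0,0,0,0,0",
)

```text
time_s: 4.75
position: [0.5798, 0.0176, 0.1775]
tool_rot: [[-0.908, -0.419, 0.004], [-0.419, 0.908, -0.001], [-0.003, -0.002, -1.0]]
ft_force: [-4.8, 0.9, 17.1]
grip_width: 0.0001
gripper_force: 8.3
```

Emit:
nudge_tcp(
  increments="0,0,-0.012,0,0\n0,0,0,0,0.06\n0,0,0,0,0.06\n0,0,0,0,0.06\n0,0,0,0,0.06\n0,0,0.012,0,0.06\n0,0,0.012,0,0.06\n0,0,0,0,0.06",
)

```text
time_s: 5.55
position: [0.5783, 0.0178, 0.1603]
tool_rot: [[-0.908, -0.419, -0.004], [-0.419, 0.908, 0.001], [0.004, 0.003, -1.0]]
ft_force: [-0.8, -0.0, 0.3]
grip_width: 0.0602
gripper_force: 0.0
```

Emit:
nudge_tcp(
  increments="0,0,0,0,0\n0,0,0,0,0\n0,0,0,0,0\n0,0,0,0,0\n0,0,0,0,0",
  grip_n=20,
)

```text
time_s: 6.05
position: [0.5796, 0.0175, 0.1634]
tool_rot: [[-0.908, -0.419, 0.001], [-0.419, 0.908, -0.0], [-0.001, -0.001, -1.0]]
ft_force: [0.8, -0.5, 3.3]
grip_width: 0.0113
gripper_force: 25.3
```

Emit:
nudge_tcp(
  increments="0,0,0,7.4,0\n0,0,0,7.4,0\n0,0,0,7.4,0\n0,0,0,7.4,0\n0,0,0,7.4,0\n0,0,0,0,0\n0,0,0,0,0\n0,0,0,0,0",
)

```text
time_s: 6.85
position: [0.5795, 0.0189, 0.1634]
tool_rot: [[-0.977, 0.211, 0.001], [0.211, 0.977, 0.002], [-0.0, 0.002, -1.0]]
ft_force: [0.0, 5.4, 3.2]
grip_width: 0.0113
gripper_force: 25.2
```

Emit:
nudge_tcp(
  increments="0,0,0,0,0.05\n0,0,0,0,0.05\n0,0,0,0,0.05\n0,0,-0.03,0,0.05\n0,0,-0.03,0,0.06\n0,0,0,8.4,0.06\n0,0,0,8.4,0.06\n0,0,0,8.4,0.06\n0,0,0,8.4,0.06\n0,0,0,8.4,0.06",
)

```text
time_s: 7.85
position: [0.5794, 0.0175, 0.2228]
tool_rot: [[-0.58, 0.815, -0.0], [0.815, 0.58, -0.0], [0.0, -0.0, -1.0]]
ft_force: [-0.5, 0.3, -0.3]
grip_width: 0.0602
gripper_force: 0.0
```

Emit:
nudge_tcp(
  increments="0,0,0,8.4,0.06\n0,0,0,8.4,0.06\n0,0,0,8.4,0.06\n0,0,0,0,0.06",
)

```text
time_s: 8.25
position: [0.5794, 0.0175, 0.2229]
tool_rot: [[-0.182, 0.983, -0.0], [0.983, 0.182, -0.0], [-0.0, -0.0, -1.0]]
ft_force: [0.1, -0.3, 0.7]
grip_width: 0.06
gripper_force: 0.0
```

Emit:
nudge_tcp(
  increments="0.0446,-0.005,0,0,0.06\n0.0446,-0.005,0,0,0.06\n0.0446,-0.005,0,0,0.06\n0.0446,-0.005,0,0,0.06\n0.0446,-0.005,0,0,0.06\n0.0446,-0.005,0,0,0.06\n0.0446,-0.0042,0,0,0.06\n0,0,0,0,0.06\n0,0,0,0,0.06",
)

```text
time_s: 9.15
position: [0.4881, 0.3188, 0.2227]
tool_rot: [[-0.189, 0.982, -0.0], [0.982, 0.189, -0.0], [-0.0, -0.0, -1.0]]
ft_force: [0.5, -0.3, 0.1]
grip_width: 0.06
gripper_force: 0.0
```

Run:
```python
from h import *
from rig import env, get_image, observe
d=dict(np.load("scene0.npz"));hsv=cv2.cvtColor(d["pixels"],cv2.COLOR_RGB2HSV)
m=((hsv[...,0]>105)&(hsv[...,0]<130)&(hsv[...,1]>110)).astype(np.uint8);k=np.zeros_like(m);k[170:215,360:420]=1;m*=k
n,_,st,ce=cv2.connectedComponentsWithStats(m)
for s,c in zip(st[1:],ce[1:]):
    if s[4]>8:print(s,c,ray(d,*c,.042))
d=get_image("top");np.savez("top1.npz",**d);d0=dict(np.load("top0.npz"))
f=lambda d:cv2.resize(d["pixels"][172:217,212:257,::-1],(390,390),interpolation=cv2.INTER_CUBIC)
cv2.imwrite("pics/dial.png",np.hstack([f(d0),f(d)]))
```

```text
[399 180   5   6  22] [401.13636364 182.40909091] [0.48191677 0.38451581 0.042     ]
[372 191   7   8  37] [375.18918919 194.02702703] [0.50587451 0.26310755 0.042     ]
```

View pics/dial.png

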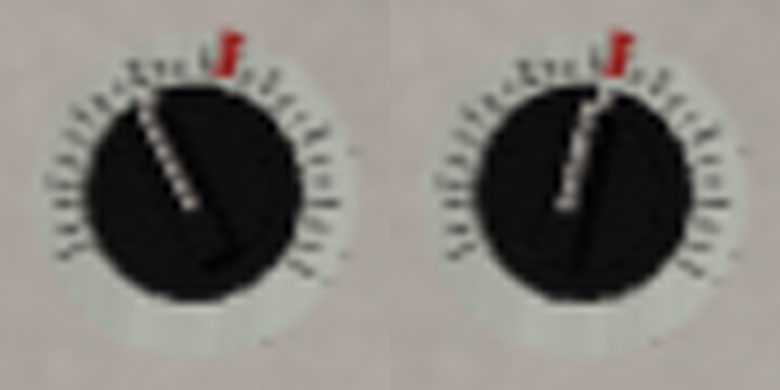

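Run:
```python
from h import *
for n in("top0","top1"):
    d=dict(np.load(n+".npz"));s=8;c=cv2.resize(d["pixels"][172:217,212:257],None,fx=s,fy=s,interpolation=cv2.INTER_CUBIC);p=c.astype(int)
    dk=(p.max(2)<95).astype(np.uint8);cs,_=cv2.findContours(dk,0,2);h=cv2.convexHull(max(cs,key=cv2.contourArea));(e0,e1),ax,_=cv2.fitEllipse(h)
    r=(p[...,0]-p[...,1]-40).clip(0);v,u=np.nonzero(r);w=r[v,u];rc=np.array([u@w,v@w])/w.sum()
    X,Y=np.meshgrid(np.arange(p.shape[1]),np.arange(p.shape[0]));R=np.hypot(X-e0,Y-e1)
    wl=(p.min(2)>95)&(R<.9*ax[0]/2);q=np.c_[X[wl],Y[wl]].astype(np.float32);l=cv2.fitLine(q,2,0,.01,.01).ravel()
    far=q[np.argsort(q[:,1])[:25]].mean(0)
    A=lambda d:np.degrees(np.arctan2(d[0],-d[1]))
    cen=np.array([e0,e1]);print(n,cen,ax,"mark",A(rc-cen),"line",np.degrees(np.arctan(-l[0]/l[1])),"end",far,A(far-cen))
```

```text
top0 [178.0655365  177.51029968] (201.54405212402344, 205.66860961914062) mark 14.133857269391255 line -26.145134 end [133.72 100.28] -29.86438474507672
top1 [177.86070251 177.8948822 ] (201.57664489746094, 205.17701721191406) mark 14.180633991297846 line 17.021389 end [195.88  90.36] 11.632010774998525
```

Emit:
nudge_tcp(
  increments="0.0014,0.0033,0.04,0,0.06\n0,0,0.045,0,0.06\n0,0,0.045,0,0.06\n0,0,0.03,0,0.06\n0,0,0.01,0,0.06\n0,0,0.01,0,0.06\n0,0,0,0,0.06",
)

```text
time_s: 9.9
position: [0.4919, 0.3198, 0.0431]
tool_rot: [[-0.183, 0.983, 0.0], [0.983, 0.183, 0.0], [-0.0, 0.0, -1.0]]
ft_force: [-0.5, 0.3, 0.1]
grip_width: 0.06
gripper_force: 0.0
```

Emit:
nudge_tcp(
  increments="0,0,0.005,0,0.06\n0,0,0.005,0,0.06\n0,0,0.005,0,0.06\n0,0,0,0,0.06",
)

```text
time_s: 10.3
position: [0.4911, 0.3202, 0.0275]
tool_rot: [[-0.184, 0.983, -0.001], [0.983, 0.184, -0.0], [-0.0, -0.001, -1.0]]
ft_force: [-0.7, 0.2, -0.5]
grip_width: 0.0597
gripper_force: 0.0
```

```bash
python3 -c "
from rig import env, get_image, observe
from h import *
d=get_image('scene')
cv2.imwrite('pics/t1.png',cv2.resize(d['pixels'][130:240,345:445,::-1],None,fx=5,fy=5,interpolation=cv2.INTER_CUBIC))"
```

```text
(no output)
```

View pics/t1.png

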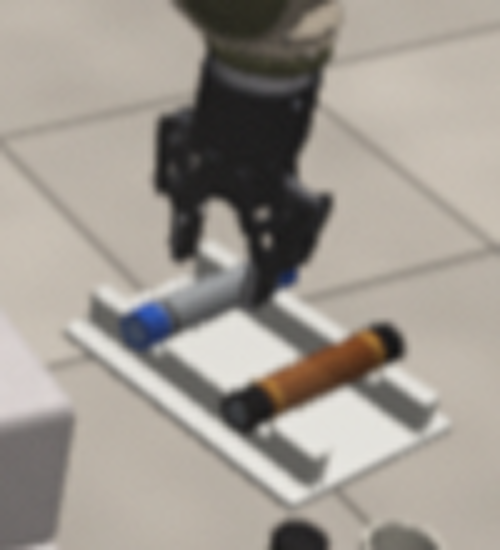

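Emit:
nudge_tcp(
  increments="0,0,0.008,0,0.06\n0,0,0.008,0,0.06\n0,0,0.007,0,0.06\n0,0,0,0,0.06",
)

```text
time_s: 10.75
position: [0.4908, 0.32, 0.0036]
tool_rot: [[-0.184, 0.983, -0.002], [0.983, 0.184, -0.001], [-0.0, -0.002, -1.0]]
ft_force: [-0.9, -0.1, 0.2]
grip_width: 0.0601
gripper_force: 0.0
```

Emit:
nudge_tcp(
  increments="0,0,0,0,0\n0,0,0,0,0\n0,0,0,0,0\n0,0,0,0,0\n0,0,0,0,0",
  grip_n=40,
)

```text
time_s: 11.25
position: [0.4918, 0.3204, 0.0054]
tool_rot: [[-0.184, 0.983, 0.001], [0.983, 0.184, 0.0], [0.0, 0.001, -1.0]]
ft_force: [-0.1, 1.8, 2.7]
grip_width: 0.0283
gripper_force: 39.8
```

Emit:
nudge_tcp(
  increments="0,0,-0.02,0,0\n0,0,-0.04,0,0\n0,0,-0.05,0,0\n0,0,-0.05,0,0\n0,0,-0.045,0,0\n0,0,0,7.05,0\n0,0,0,7.05,0\n0,0,0,0,0\n0,0,0,0,0",
)

```text
time_s: 12.15
position: [0.491, 0.3201, 0.2092]
tool_rot: [[0.058, 0.998, -0.002], [0.998, -0.058, -0.001], [-0.001, -0.002, -1.0]]
ft_force: [0.4, 0.2, -3.1]
grip_width: 0.0286
gripper_force: 40.3
```

Emit:
nudge_tcp(
  increments="-0.0398,0.0098,0,0,0\n-0.0398,0.0098,0,0,0\n-0.0398,0.0098,0,0,0\n-0.0398,0.0098,0,0,0\n-0.0398,0.0098,0,0,0\n-0.0398,0.0098,0,0,0",
)

```text
time_s: 12.75
position: [0.5353, 0.0767, 0.2096]
tool_rot: [[0.058, 0.998, -0.001], [0.998, -0.058, 0.0], [0.0, -0.001, -1.0]]
ft_force: [0.5, 0.4, -2.8]
grip_width: 0.0284
gripper_force: 40.2
```

Emit:
nudge_tcp(
  increments="-0.0398,0.0098,0,0,0\n-0.0398,0.0098,0,0,0\n-0.0398,0.0098,0,0,0\n-0.0398,0.0098,0,0,0\n-0.0398,0.0098,0,0,0\n-0.0398,0.0098,0,0,0\n0,0,0,0,0\n0,0,0,0,0\n0,0,0,0,0",
)

```text
time_s: 13.65
position: [0.5793, -0.1628, 0.2097]
tool_rot: [[0.059, 0.998, -0.001], [0.998, -0.059, 0.001], [0.001, -0.001, -1.0]]
ft_force: [-0.9, 0.2, -3.1]
grip_width: 0.029
gripper_force: 40.2
```

Run:
```python
from h import *
from rig import env, get_image, observe
o=observe();z=o['position'][2]+.0346;print(o['position'])
for n in("scene","top"):
    d=get_image(n);hsv=cv2.cvtColor(d["pixels"],cv2.COLOR_RGB2HSV)
    m=((hsv[...,0]>105)&(hsv[...,0]<130)&(hsv[...,1]>120)).astype(np.uint8);c=proj(d,o['position'][None])[0].astype(int);k=np.zeros_like(m);k[c[1]-60:c[1]+60,c[0]-60:c[0]+60]=1;m*=k
    k,_,st,ce=cv2.connectedComponentsWithStats(m)
    for s,e in zip(st[1:],ce[1:]):
        if s[4]>10:print(n,s,ray(d,*e,z))
```

```text
[ 0.57930086 -0.16279198  0.20965335]
scene [282 177   6   9  46] [ 0.58375482 -0.10139754  0.24425335]
scene [236 185   8  10  59] [ 0.57601191 -0.22438534  0.24425335]
top [285 192   4   7  16] [ 0.57245323 -0.11098528  0.24425335]
```

Emit:
nudge_tcp(
  increments="0.0002,0.0007,0.02,0,0\n0,0,0.04,0,0\n0,0,0.03,0,0\n0,0,0.01,0,0\n0,0,0.01,0,0\n0,0,0,0,0\n0,0,0,0,0",
)

```text
time_s: 14.45
position: [0.5809, -0.1636, 0.1012]
tool_rot: [[0.061, 0.998, 0.002], [0.998, -0.061, -0.001], [-0.001, 0.002, -1.0]]
ft_force: [-0.5, -0.7, -2.9]
grip_width: 0.0286
gripper_force: 40.2
```

Emit:
nudge_tcp(
  increments="0,0,0.003,0,0\n0,0,0.003,0,0\n0,0,0,0,0\n0,0,0,0,0",
)

```text
time_s: 14.85
position: [0.5802, -0.1636, 0.094]
tool_rot: [[0.061, 0.998, 0.0], [0.998, -0.061, -0.0], [-0.0, 0.0, -1.0]]
ft_force: [0.3, 0.1, -3.7]
grip_width: 0.029
gripper_force: 40.2
```

Emit:
nudge_tcp(
  increments="0,0,0.003,0,0\n0,0,0.002,0,0\n0,0,0,0,0\n0,0,0,0,0",
)

```text
time_s: 15.25
position: [0.5802, -0.1635, 0.0889]
tool_rot: [[0.061, 0.998, -0.0], [0.998, -0.061, 0.0], [0.0, -0.0, -1.0]]
ft_force: [-0.9, -0.3, -2.8]
grip_width: 0.0287
gripper_force: 40.2
```

Emit:
nudge_tcp(
  increments="0,0,0.002,0,0\n0,0,0.001,0,0\n0,0,0,0,0\n0,0,0,0,0",
)

```text
time_s: 15.65
position: [0.5802, -0.1635, 0.0859]
tool_rot: [[0.061, 0.998, -0.0], [0.998, -0.061, 0.0], [0.0, -0.0, -1.0]]
ft_force: [0.2, -0.0, -3.4]
grip_width: 0.0283
gripper_force: 40.2
```

Emit:
nudge_tcp(
  increments="0,0,0.001,0,0\n0,0,0.001,0,0\n0,0,0,0,0\n0,0,0,0,0",
)

```text
time_s: 16.05
position: [0.5802, -0.1635, 0.0839]
tool_rot: [[0.061, 0.998, -0.0], [0.998, -0.061, 0.0], [0.0, -0.0, -1.0]]
ft_force: [0.8, -0.2, -3.2]
grip_width: 0.0287
gripper_force: 40.2
```

Emit:
nudge_tcp(
  increments="0,0,0.001,0,0\n0,0,0.001,0,0\n0,0,0,0,0\n0,0,0,0,0",
)

```text
time_s: 16.45
position: [0.5802, -0.1635, 0.0819]
tool_rot: [[0.061, 0.998, -0.0], [0.998, -0.061, 0.0], [0.0, -0.0, -1.0]]
ft_force: [0.1, -0.1, -3.1]
grip_width: 0.0287
gripper_force: 40.2
```

Emit:
nudge_tcp(
  increments="0,0,0.001,0,0\n0,0,0.0005,0,0\n0,0,0,0,0\n0,0,0,0,0",
)

```text
time_s: 16.85
position: [0.5802, -0.1635, 0.0805]
tool_rot: [[0.061, 0.998, -0.0], [0.998, -0.061, -0.0], [-0.0, -0.0, -1.0]]
ft_force: [-0.8, 0.3, -0.8]
grip_width: 0.0288
gripper_force: 40.6
```

Emit:
nudge_tcp(
  increments="0,0,0.001,0,0\n0,0,0,0,0\n0,0,0,0,0",
)

```text
time_s: 17.15
position: [0.5802, -0.1635, 0.0804]
tool_rot: [[0.061, 0.998, 0.001], [0.998, -0.061, -0.0], [-0.0, 0.001, -1.0]]
ft_force: [-3.8, 0.3, 5.3]
grip_width: 0.0288
gripper_force: 41.3
```

Emit:
nudge_tcp(
  increments="0,-0.0005,0.0005,0,0\n0,0,0,0,0\n0,0,0,0,0",
)

```text
time_s: 17.45
position: [0.5802, -0.1635, 0.0804]
tool_rot: [[0.061, 0.998, 0.002], [0.998, -0.061, -0.001], [-0.001, 0.002, -1.0]]
ft_force: [-2.3, 1.3, 7.4]
grip_width: 0.029
gripper_force: 41.4
```

```bash
python3 -c "
from rig import env, get_image, observe
for i in range(4):
    get_image('top');print(observe()['ft_force'].round(2),observe()['wrist_torque'].round(3))"
```

```text
[-2.63  1.23  7.77] [ 0.278  0.447 -0.099]
[-2.    1.47  6.93] [ 0.266  0.368 -0.061]
[-2.29  1.44  8.24] [ 0.283  0.41  -0.049]
[-2.95  1.54  7.07] [ 0.244  0.406 -0.055]
```

Emit:
nudge_tcp(
  increments="0,-0.0006,0.0007,0,0\n0,0,0,0,0\n0,0,0,0,0\n0,0,0,0,0",
)

```text
time_s: 18.05
position: [0.5802, -0.1636, 0.0804]
tool_rot: [[0.061, 0.998, 0.004], [0.998, -0.061, -0.001], [-0.001, 0.004, -1.0]]
ft_force: [-0.8, 2.3, 11.4]
grip_width: 0.0287
gripper_force: 41.7
```

```bash
python3 -c "
from rig import env, get_image, observe
import numpy as np
a=[]
for i in range(5):
    get_image('top');o=observe();a.append(np.r_[o['ft_force'],o['wrist_torque']])
print(np.mean(a,0).round(3))"
```

```text
[-1.439  2.511 11.557  0.351  0.24  -0.034]
```

Emit:
nudge_tcp(
  increments="0,-0.0004,0.0003,0,0\n0,0,0,0,0\n0,0,0,0,0\n0,0,0,0,0\n0,0,0,0,0",
)

```text
time_s: 18.8
position: [0.5803, -0.1636, 0.0803]
tool_rot: [[0.061, 0.998, 0.005], [0.998, -0.061, -0.002], [-0.001, 0.005, -1.0]]
ft_force: [-0.1, 2.9, 12.4]
grip_width: 0.0284
gripper_force: 41.8
```

```bash
python3 -c "
from rig import env, get_image, observe
from h import *
a=[]
for i in range(5):
    d=get_image('scene');o=observe();a.append(np.r_[o['ft_force'],o['wrist_torque']])
print(np.mean(a,0).round(3))
cv2.imwrite('pics/fin.png',cv2.resize(d['pixels'][160:285,180:365,::-1],None,fx=4,fy=4,interpolation=cv2.INTER_CUBIC))"
```

```text
[-0.272  2.974 11.947  0.441  0.089 -0.085]
```

View pics/fin.png

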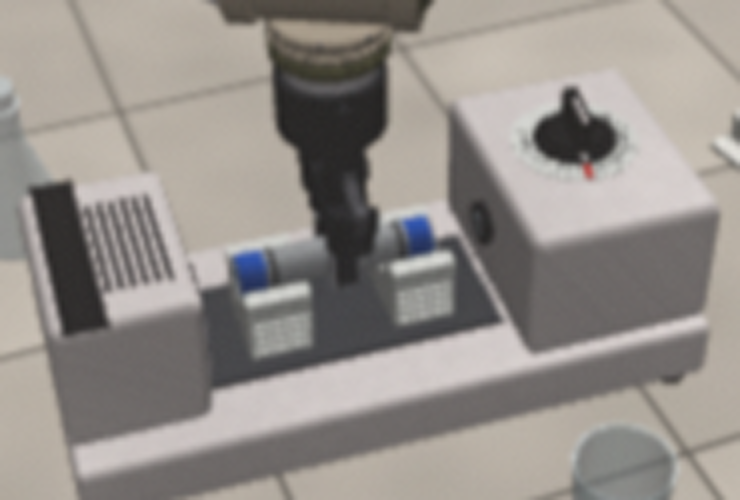

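```bash
python3 -c "
from rig import env, get_image, observe
print(env.close_job())"
```

```text
the job is handed in; nothing more can be done
None
```

I handed the job in at about 19 s: the dial line is within roughly 1–2° of the red mark, and the blue-capped tube is seated and centred to about 3 mm. It is still held down with about 12 N and almost no side force; the hand-in gave no verdict.

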